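Kit the dispenser change-over caddy

TASK

Make up the change-over caddy for the dispenser: put the orange sealant syringe in the V cradle, the steel gauge block in its pocket, the primer jar upright in the round well, and the adapter flange whose bolt holes match the stud plate fully down on its studs. Of the two flanges only one fits; leave the other one, and the white syringe, where they lie.

Things in the scene. Friction and masses are not known exactly. Their poses are not given: they have to be found in the camera images.
- stud_plate: round aluminium plate, 80 mm across, 8 mm thick, fixed in the caddy; three upright dark steel studs evenly spaced on a 54 mm circle, 8 mm thick, standing 20 mm above the plate, the upper 7 mm tapering to 3 mm. Origin: centre of the underside (14 mm over the bench); one stud on its +x axis, so its look repeats every 120 degrees
- cradle: blue cradle, 56 x 86 mm, fixed in the caddy: two V blocks 12 mm thick at y = -30 and +30 mm, between them 48 mm free for fingers down to the 5 mm base. 90 degree V, 36 mm wide at the top, 10 to 28 mm above the origin. The syringe lies along its y, either way round, middle over middle; barrel axis then 25 mm above the origin. Origin: centre of the underside (14 mm over the bench)
- pocket: black open pocket, 52 x 78 mm, fixed in the caddy: base 4 mm thick with four corner angles up to 15 mm, 40 x 66 mm (x, y) between them; 44 mm gaps for the fingers in the middle of its long sides. The gauge block stands in it with its length along the pocket's y, either way round. Origin: centre of the underside (14 mm over the bench)
- jar_well: round white open cup, 80 mm outside, 72 mm inside, 18 mm high, base 4 mm thick, fixed in the caddy: a low grey tray on feet, 118 x 348 mm, rim 22 mm over the bench, holding the four nests in one row, 85 mm from centre to centre, in changing order. Origin: centre of the underside (14 mm over the bench)
- flange_three: round aluminium adapter flange with three 15 mm holes evenly spaced on a 54 mm circle; disc 76 mm across and 8 mm thick, on it a round hub 30 mm across (36 mm at its very foot), top 50 mm above the underside, to grip; 0.2 kg. It fits the stud plate in any of three turns. Origin: centre of the underside; one hole lies on its +x axis
- flange_four: look-alike flange of the same size with four holes on the same circle; does not fit the stud plate. Origin: centre of the underside; one hole lies on its +x axis
- orange_syringe: orange glue syringe barrel with a blue tip cap, 106 mm long, barrel 21 mm thick, square end flange 25 mm, lying on the bench; 0.04 kg. Origin: under its middle, 12.5 mm below the barrel's axis; its length is along its y axis, cap at -y, end flange at +y. The barrel runs from y = -43 to +51 mm
- white_syringe: look-alike: white syringe with a red tip cap, otherwise like the orange one; not part of this kit
- gauge: stepped steel gauge block, 24 (x) x 50 (y) mm, 20 mm high, 32 mm over the step that covers y = +5 to +25 mm; 0.12 kg. Origin: centre of the underside
- primer_jar: white plastic jar with a green screw cap, 56 mm across, 79 mm high, cap 50 mm across above 62 mm; closed; 0.22 kg. Origin: centre of the underside

How it is judged:
By the outcome, as a careful person would: the job done as asked, in the order asked, and still so for the second after the job is handed in, with the robot touching nothing.
It also fails if it takes over 131 s, if anything falls off the work surface, if the arm or the gripper's body presses on something with over 40 N, if the wrist force passes 120 N, or if a joint passes its speed limit or range.

ROBOT

A 6-joint arm with a two-finger parallel gripper is mounted at the origin on a cart in front of the work surface, level with it; the furniture and walls round the work are solid. World frame = base frame: x ahead of the robot, y to its left, z up, the work surface at z = 0. Lengths are in m, angles in rad, forces in N, time in s.
With the tool pointing down it reaches from about 0.3 to 0.875 m from the base axis. Payload 6.4 kg.
Tool frame: the origin (TCP) lies midway between the tips of the shut fingers; the grasp point (between the pads) lies 19 mm behind it; z points along the fingers, y is the line along which they close (so a half turn about z gives the same grasp; the last joint's range is limited). The gripper opens to 85 mm and grips with 20 to 120 N. Pads are 22 mm wide; open, the fingers measure 114 mm over their backs; the gripper's body (76 mm by 85 mm) begins 54 mm behind the grasp point. The pads swing forward as they close: fully open they stand 13 mm farther back than shut.
Start: joints at [1.077, 0.181, 1.607, -0, 1.354, -0.206], TCP at [0.163, 0.551, 0.231] pointing down, gripper open.
Joint ranges: [-2.99, 2.99], [-0.89, 2.07], [0.3, 2.58], [-1.14, 4.28], [0, 2.63], [-3.12, 3.12]. Speed limits (rad/s): [2.57, 2.57, 3.01, 3.14, 3.14, 3.14].

INTERFACE

Orientations are given as [roll, pitch, yaw] about the fixed x, y, z axes, in that order (R = Rz(yaw) Ry(pitch) Rx(roll)).
In Python, from plant import bot gives the robot as it stands. The module is installed in compiled form; this text tells all that it offers.
- The arm moves only by the tool carry_out, never from a script. Its argument "steps" is a list of rows, each a list of 5 numbers: the shift along the tool's x, y, z as a fraction of full scale, then the turn about the tool's z as a fraction of full scale, then the opening, from -1 (shut) to 1 (fully open). A call has exactly 5 rows; each row shifts and turns the commanded pose from where the row before left it, along the tool's axes as they then stand; what a row does not reach is not made up. Full scale, the value 1, is 10 cm for a shift and 30 degrees for a turn. A row lasts 1/8 s, in which the tool goes at most 62.5 mm and 10.7 degrees, less where a joint would pass 70% of its speed; a pose out of reach is approached as far as the arm can. A call with a number of a shift or a turn outside -1 to 1 is refused whole. A call with a gripper value outside its range is refused whole. The fingers move at their own pace and stop on an object; "newtons" is the grip in N (left out, the last holds). Time passes only in rows, so rows that do not move let the fingers close, or fill a call up. It gives the time, the measured TCP pose, the force, the opening and the grip force at its end, in the units of the state.
- bot.sense(): the state, without advancing time (a new reading comes with each control period).
- bot.capture(name): name is "side" or "top"; returns the picture (400x640x3 uint8, red, green, blue); there is no depth.
- bot.camera_info(name): a dict with "fx", "fy", "cx", "cy" (pixels), "rvec" (rotation vector, rad) and "tvec" (3), from world to camera coordinates, as OpenCV has them. Camera axes: x right, y down, z forward; pixel columns grow to the right and rows downward; lengths in m; the calibration is good to about 2 mm. A picture is of the moment at which its call begins. camera_info takes no time and is no camera call.
- bot.close_job(): hands the job in; it is judged then, once.
Trained networks look in the newest picture that a camera, given by its name, has taken for a name from the list of things; names that differ only in an ending like _2 or _b are one class to them, and where a whole thing is asked for, a point or a joint stands for the part that bears it (a point fixed in the world has none). Each returns a list of dicts, best first, with "conf" (0 to 1); they miss things now and then, are a little off and sometimes report something else, mostly with a low value. They report only what shows in the picture. A call takes as long as a camera call.
- bot.silhouettes(camera, query): "mask" (400x640 bool, what is visible of it).
- bot.spot_point(camera, query): "at" ([x, y, z] in m, in world coordinates, good to about 4 mm: a listed point, or the origin of a listed thing).
The state is a dict: "time_s": time; "joint_pos": joint angles; "qvel": joint speeds; "effort": joint torques, N m; "eef_pos": TCP position; "orientation": TCP orientation; "contact_force": force on the tool from outside, world axes, zero at the start; "torque": the same for the moment, N m; "finger_gap": finger opening in m; "grip_force": force on a finger pad.
Only numpy, scipy, OpenCV 4.12 (cv2) and the standard library are available. Lean on these libraries where they do the work, as an engineer would, in place of code of your own. Each camera call takes 0.05 s, during which the arm holds its last target. There are 200 camera calls.

## Working session

There is one attempt and no reset: what is moved stays moved. The work goes in short steps, Python scripts to look and compute and a tool call to move; the robot and the scene stay as the last step left them, time stands still between calls to the robot, and variables do not carry over. Pictures are saved under pics/ and viewed, at most 14 in all, crops included, and the job is handed in when it is done.

Besides the shell and the picture viewer there is one more tool, called after "Emit:" by a JSON object that holds its "method" and its "body", one argument or row to a line. carry_out: Moves the arm, as the interface text tells. Shift numbers are shares of 10 cm and turn numbers shares of 30 degrees, none past 1 either way. Its arguments: {"type":"object","properties":{"steps":{"type":"array"},"newtons":{"type":"number"}},"required":["steps"]}

```bash
mkdir -p pics; python3 - <<'E'
from plant import bot
import cv2,numpy as np
for c in("top","side"):
    im=bot.capture(c);cv2.imwrite(f"pics/{c}0.png",im[:,:,::-1])
    i=bot.camera_info(c);R=cv2.Rodrigues(np.array(i["rvec"]))[0];print(c,i["fx"],-R.T@np.array(i["tvec"]),R[2])
    for q in["stud_plate","cradle","pocket","jar_well","flange_three","flange_four","orange_syringe","white_syringe","gauge","primer_jar"]:
        print(q,[(np.round(d["at"],3).tolist(),round(d["conf"],2)) for d in bot.spot_point(c,q)])
s=bot.sense();print(s)
E
```

```text
top 486.8449736178915 [ 0.33648959 -0.02170491  1.35704194] [ 0.11693208  0.0069673  -0.99311547]
stud_plate [([0.473, 0.018, 0.013], 0.68)]
cradle [([0.475, -0.07, 0.011], 0.68)]
pocket [([0.474, 0.107, 0.013], 0.96)]
jar_well [([0.477, 0.192, 0.019], 0.85)]
flange_three [([0.45, 0.406, 0.001], 0.82)]
flange_four [([0.54, -0.438, 0.003], 0.81)]
orange_syringe [([0.53, -0.294, 0.0], 0.49)]
white_syringe [([0.446, -0.361, -0.003], 0.67)]
gauge [([0.53, -0.295, -0.001], 0.73), ([0.546, 0.404, -0.001], 0.72), ([0.474, -0.066, 0.012], 0.39)]
primer_jar [([0.44, -0.208, -0.0], 0.66)]
side 424.0608433854518 [-0.13667766  1.16753503  0.7956002 ] [ 0.4118528  -0.76328726 -0.49776484]
stud_plate [([0.474, 0.022, 0.014], 0.45)]
cradle []
pocket [([0.481, 0.105, 0.01], 0.7)]
jar_well [([0.482, 0.188, 0.017], 0.91)]
flange_three [([0.449, 0.407, 0.002], 0.84)]
flange_four [([0.537, -0.435, 0.001], 0.49)]
orange_syringe []
white_syringe []
gauge [([0.541, -0.434, -0.002], 0.32)]
primer_jar [([0.548, 0.405, -0.002], 0.3)]
{'time_s': 1.1, 'joint_pos': array([ 1.07667460e+00,  1.80799789e-01,  1.60701379e+00,  8.91624595e-06,
        1.35378708e+00, -2.06340775e-01]), 'qvel': array([ 0.0003266 ,  0.00171516, -0.00156938, -0.00099514, -0.00158607,
       -0.00135656]), 'effort': array([ 1.53497353e-04, -4.44858384e+01, -3.51679552e+01, -4.68671278e-04,
        9.58418459e-04,  4.15786087e-05]), 'eef_pos': array([0.1632081 , 0.55136338, 0.2312819 ]), 'orientation': array([-3.14158661e+00, -1.01617767e-05,  2.85380978e+00]), 'contact_force': array([ 0.61174302, -0.40522561, -0.37013077]), 'torque': array([-0.05847541,  0.00650023, -0.01930986]), 'grip_force': 0.0, 'finger_gap': 0.08570477292676472}
```

View pics/top0.png

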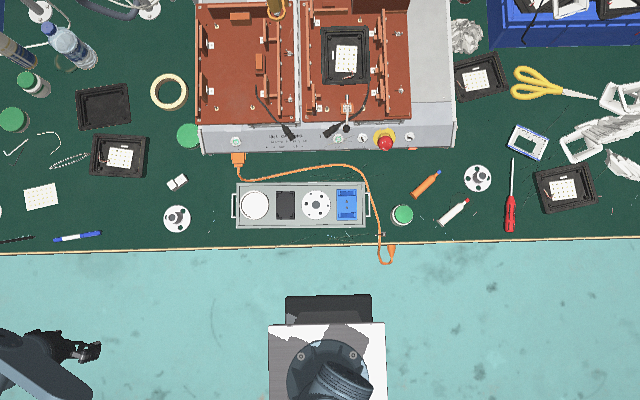

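View pics/side0.png

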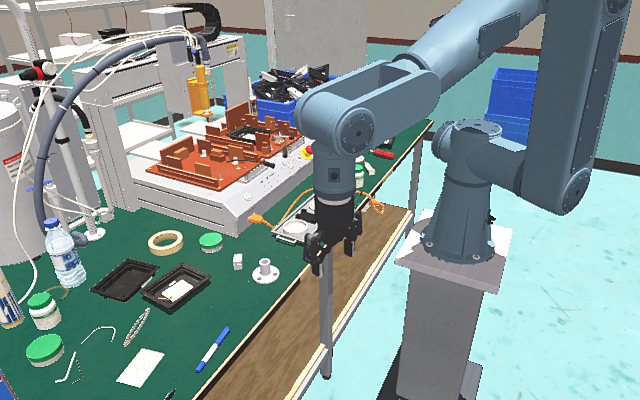

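The top view shows the caddy at about (302,205). From left to right it holds the well (254), pocket (285), stud plate (316) and cradle (347). The gauge is at (177,182), the flanges at (176,218) and (477,178), the orange syringe at (426,184), the white one at (453,212), and the jar at (402,214). The side view shows the left flange at (265,272) and the gauge at (238,262). I'll zoom in next.

```bash
python3 - <<'E'
import cv2,numpy as np
im=cv2.imread("pics/top0.png")
def z(u,v,w,h,s): return cv2.resize(im[v-h//2:v+h//2,u-w//2:u+w//2],None,fx=s,fy=s,interpolation=cv2.INTER_CUBIC)
a=np.hstack([z(176,218,40,40,5),z(477,178,40,40,5),z(177,182,40,40,5),z(426,184,40,40,5)])
b=z(302,205,160,70,5)
cv2.imwrite("pics/z0.png",np.vstack([a,b]))
E
```

```text
(no output)
```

View pics/z0.png

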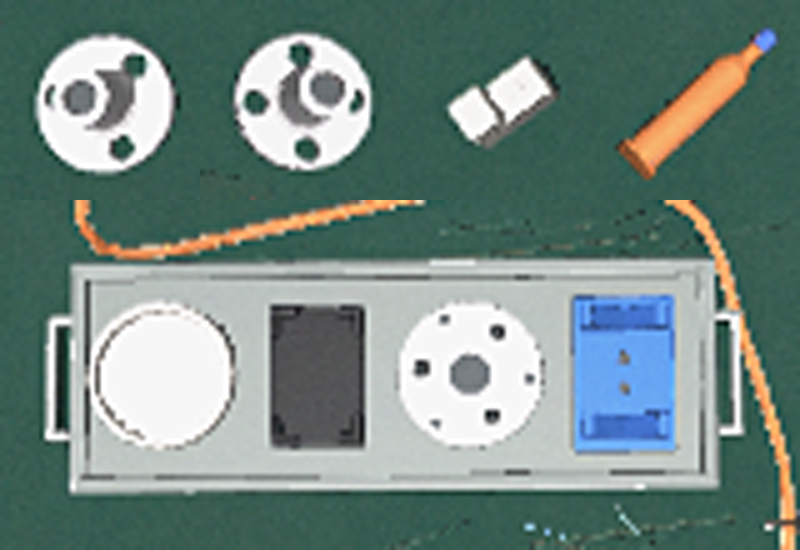

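The left flange at (176,218) shows three holes and the right one four, so the left is mine. The cradle's V runs along the tray width, and the step end of the gauge points to the upper right. Next I'll fit models to the masks.

```bash
cat > h.py <<'E'
import numpy as np,cv2
from scipy.optimize import minimize
from plant import bot
def box(x0,x1,y0,y1,z0,z1): return np.array([[x,y,z] for x in(x0,x1) for y in(y0,y1) for z in(z0,z1)])/1e3
t=np.linspace(0,2*np.pi,40,endpoint=False)
def cyl(d,z0,z1): return np.array([[d/2*np.cos(a),d/2*np.sin(a),z] for z in(z0,z1) for a in t])/1e3
def ycyl(d,y0,y1): return np.array([[d/2*np.cos(a),y,12.5+d/2*np.sin(a)] for y in(y0,y1) for a in t])/1e3
M={"orange_syringe":[ycyl(21,-30,51),np.vstack([ycyl(21,-30,-30),ycyl(8,-43,-43)]),ycyl(8,-55,-43),box(-12.5,12.5,48,51,0,25)],
"gauge":[box(-12,12,-25,25,0,20),box(-12,12,5,25,0,32)],
"primer_jar":[cyl(56,0,62),cyl(50,62,79)],
"flange_three":[cyl(76,0,8),cyl(30,8,50)],
"jar_well":[cyl(80,0,18)],"pocket":[box(-26,26,-39,39,0,15)],"cradle":[box(-28,28,-43,43,0,28)],"stud_plate":[cyl(80,0,8)]}
def proj(P,cam):
    i=bot.camera_info(cam);K=np.array([[i["fx"],0,i["cx"]],[0,i["fy"],i["cy"]],[0,0,1.]])
    return cv2.projectPoints(np.asarray(P,float).reshape(-1,3),np.array(i["rvec"]),np.array(i["tvec"]),K,None)[0][:,0]
def lift(uv,z,cam):
    i=bot.camera_info(cam);R=cv2.Rodrigues(np.array(i["rvec"]))[0];c=-R.T@np.array(i["tvec"])
    uv=np.atleast_2d(uv);d=np.c_[(uv[:,0]-i["cx"])/i["fx"],(uv[:,1]-i["cy"])/i["fy"],np.ones(len(uv))]@R
    return c+d*((z-c[2])/d[:,2])[:,None]
def fit(name,mask,x0,z=0.,cam="top",s=6):
    ys,xs=np.nonzero(mask);u0,u1,v0,v1=xs.min()-12,xs.max()+13,ys.min()-12,ys.max()+13
    u0,v0=max(u0,0),max(v0,0)
    m=cv2.resize(mask[v0:v1,u0:u1].astype(np.float32),None,fx=s,fy=s,interpolation=cv2.INTER_LINEAR)
    def cost(p):
        c,q=np.cos(p[2]),np.sin(p[2]);r=np.zeros(m.shape,np.float32)
        for P in M[name]:
            W=P@np.array([[c,-q,0],[q,c,0],[0,0,1]]).T+[p[0],p[1],z]
            h=(proj(W,cam)-[u0,v0]+.5)*s-.5
            cv2.fillConvexPoly(r,cv2.convexHull(np.round(h*16).astype(np.int32)),1.,shift=4)
        return np.abs(r-m).sum()/m.sum()
    S=np.array([x0]+[np.add(x0,d) for d in([.008,0,0],[0,.008,0],[0,0,.2])])
    r=minimize(cost,x0,method="Nelder-Mead",options=dict(initial_simplex=S,xatol=1e-4,fatol=1e-4))
    return np.round(r.x,4).tolist(),round(float(r.fun),3)
E
python3 - <<'E'
from h import *
im=bot.capture("top");G={"orange_syringe":(.53,-.294,0),"gauge":(.546,.404,0),"primer_jar":(.44,-.208,0),"flange_three":(.45,.406,0),"jar_well":(.477,.192,0),"pocket":(.474,.107,1.57),"cradle":(.475,-.07,1.57),"stud_plate":(.473,.018,0)}
for n,g in G.items():
    z=.014 if n in("jar_well","pocket","cradle","stud_plate") else 0
    for d in bot.silhouettes("top",n)[:3]:
        m=d["mask"];ys,xs=np.nonzero(m);c=(xs.mean(),ys.mean())
        p=lift(c,z+.01,"top")[0]
        print(n,round(d["conf"],2),m.sum(),np.round(c,1),np.round(p,3))
        if np.hypot(*(p[:2]-g[:2]))<.03:
            g2=(g[0],g[1],g[2])
            for y in ([0.8,-0.8,2.3,-2.3] if n in("orange_syringe","gauge") else [g[2]]): print("   ",*fit(n,m,(g[0],g[1],y),z))
# colour mask for the orange syringe
hsv=cv2.cvtColor(im,cv2.COLOR_RGB2HSV);o=cv2.inRange(hsv,(5,110,80),(22,255,255))>0
b=np.zeros_like(o);b[165:203,408:450]=o[165:203,408:450];l=cv2.connectedComponentsWithStats(b.astype(np.uint8));k=1+l[2][1:,4].argmax();ys,xs=np.nonzero(l[1]==k)
print(len(xs),xs.min(),xs.max(),ys.min(),ys.max());L=cv2.fitLine(np.c_[xs,ys].astype(np.float32),cv2.DIST_L2,0,.01,.01).ravel();print(L)
q=lift([L[2:]-20*L[:2],L[2:]+20*L[:2]],.0125,"top");print(q)
# studs and holes: dark blobs
g=cv2.cvtColor(im,cv2.COLOR_RGB2GRAY)
for c,z,zz in(((316,205),.022,.03),((176,218),.008,.006)):
    w=g[c[1]-17:c[1]+18,c[0]-17:c[0]+18];w=cv2.resize(w,None,fx=6,fy=6,interpolation=cv2.INTER_CUBIC)
    n,lab,st,ce=cv2.connectedComponentsWithStats((w<100).astype(np.uint8))
    for s_,e in zip(st[1:],ce[1:]):
        if 20<s_[4]<3000: print(c,s_[4]/36,np.round(lift((e+.5)/6-.5+np.array(c)-17,zz,"top")[0],4))
E
```

```text
orange_syringe 0.74 297 [424.3 185. ] [ 0.522 -0.286  0.01 ]
    [0.5254, -0.2894, 0.7293] 0.159
    [0.5253, -0.2893, 0.7348] 0.158
    [0.5249, -0.2889, 0.7344] 0.16
    [0.5202, -0.2837, -2.4017] 0.299
orange_syringe 0.2 619 [315.1 204.6] [0.476 0.02  0.01 ]
gauge 0.73 230 [177.6 182.3] [0.55  0.404 0.01 ]
    [0.5498, 0.4023, 0.6157] 0.103
    [0.5498, 0.4021, 0.6132] 0.105
    [0.5492, 0.4033, 3.6376] 0.14
    [0.549, 0.4033, -2.6521] 0.141
primer_jar 0.97 377 [400.9 215.1] [ 0.44  -0.217  0.01 ]
    [0.4376, -0.2129, 0.1232] 0.103
flange_three 0.9 541 [176.6 218.6] [0.448 0.406 0.01 ]
    [0.4482, 0.407, 0.1321] 0.143
jar_well 0.67 671 [254.  204.9] [0.478 0.188 0.024]
    [0.4785, 0.188, 0.0405] 0.057
pocket 0.55 538 [284.9 204.7] [0.477 0.103 0.024]
    [0.4768, 0.1025, 1.5569] 0.06
cradle 0.68 605 [346.5 203.9] [ 0.474 -0.067  0.024]
    [0.4719, -0.0665, 1.54] 0.117
stud_plate 0.7 715 [315.7 204.8] [0.474 0.018 0.024]
    [0.4745, 0.0183, 0.1285] 0.087
238 410 437 173 199
[  0.73165965  -0.6816701  423.40335    185.63025   ]
[[ 0.48301711 -0.24032921  0.0125    ]
 [ 0.55721
[... 161 characters left out ...]
22 [0.4788 0.0444 0.03  ]
(316, 205) 0.6388888888888888 [ 0.4711 -0.0145  0.03  ]
(316, 205) 4.638888888888889 [0.4512 0.0066 0.03  ]
(176, 218) 14.194444444444445 [0.4698 0.3913 0.006 ]
(176, 218) 22.444444444444443 [0.4525 0.4011 0.006 ]
(176, 218) 1.0277777777777777 [0.4604 0.4215 0.006 ]
(176, 218) 2.611111111111111 [0.4547 0.439  0.006 ]
(176, 218) 3.861111111111111 [0.4532 0.4278 0.006 ]
(176, 218) 0.8333333333333334 [0.4571 0.4156 0.006 ]
(176, 218) 0.75 [0.4502 0.4155 0.006 ]
(176, 218) 1.3611111111111112 [0.4455 0.4238 0.006 ]
(176, 218) 1.0555555555555556 [0.4405 0.4079 0.006 ]
(176, 218) 0.5833333333333334 [0.4378 0.4108 0.006 ]
(176, 218) 13.722222222222221 [0.424  0.3981 0.006 ]
```

Emit:
{"method": "carry_out", "body": {
  "steps": [
    [-0.39,-0.469,0,0,0.06],
    [-0.39,-0.469,0,0,0.06],
    [-0.39,-0.469,0,0,0.06],
    [-0.39,-0.469,0,0,0.06],
    [-0.39,-0.469,0,0,0.06]
  ],
  "newtons": 30
}}

```text
time_s: 2.17
eef_pos: [0.2841, 0.2696, 0.2316]
orientation: [3.141, 0.001, 2.855]
contact_force: [0.7, 0.6, 0.1]
finger_gap: 0.0453
grip_force: 0.0
```

Emit:
{"method": "carry_out", "body": {
  "steps": [
    [-0.39,-0.469,0,0,0.06],
    [-0.39,-0.469,0,0,0.06],
    [-0.39,-0.469,0,0,0.06],
    [-0.39,-0.469,0,0,0.06],
    [-0.39,-0.469,0,0,0.06]
  ]
}}

```text
time_s: 2.8
eef_pos: [0.4046, -0.0112, 0.2318]
orientation: [3.141, 0.002, 2.853]
contact_force: [1.0, -0.3, 0.2]
finger_gap: 0.0453
grip_force: 0.0
```

Emit:
{"method": "carry_out", "body": {
  "steps": [
    [-0.39,-0.469,0,0,0.06],
    [-0.39,-0.469,0,0,0.06],
    [-0.39,-0.469,0,0,0.06],
    [-0.39,-0.469,0,0,0.06],
    [-0.39,-0.469,0,0,0.06]
  ]
}}

```text
time_s: 3.42
eef_pos: [0.5251, -0.2913, 0.2313]
orientation: [3.142, 0.0, 2.853]
contact_force: [1.1, 0.5, 0.1]
finger_gap: 0.0452
grip_force: 0.0
```

Emit:
{"method": "carry_out", "body": {
  "steps": [
    [0,0,0.22,0.213,0.06],
    [0,0,0.22,0.213,0.06],
    [0,0,0.22,0.213,0.06],
    [0,0,0.22,0.213,0.06],
    [0,0,0.22,0.213,0.06]
  ]
}}

```text
time_s: 4.05
eef_pos: [0.5244, -0.2893, 0.1205]
orientation: [-3.142, -0.0, 2.292]
contact_force: [-0.2, 0.2, -0.6]
finger_gap: 0.0453
grip_force: 0.0
```

```bash
cat > go.py <<'E'
# go.py x y z yaw : shift in tool axes (units of 10 cm) and turn (units of 30 deg) from the measured pose
import sys,numpy as np
from plant import bot
s=bot.sense();p=s["eef_pos"];w=s["orientation"][2]
x,y,z,a=map(float,sys.argv[1:5]);d=np.array([x,y])-p[:2];c,q=np.cos(w),np.sin(w)
t=-((a-w+np.pi)%(2*np.pi)-np.pi)
print("at",np.round(p,4),np.round(s["orientation"],3),"t",round(s["time_s"],2),"gap",round(s["finger_gap"],4),"grip",round(s["grip_force"],1),"F",np.round(s["contact_force"],1),"q",np.round(s["joint_pos"],2))
u=np.array([d@[c,q],d@[q,-c],p[2]-z])*10
print("units",np.round(u,3),"norm",round(float(np.linalg.norm(u)),3),"turn",round(float(np.degrees(t)/30),3))
E
python3 go.py .5253 -.2892 .003 2.297
```

```text
at [ 0.5244 -0.2893  0.1205] [-3.142 -0.     2.292] t 4.05 gap 0.0453 grip 0.0 F [-0.2  0.2 -0.6] q [-0.7   0.35  1.63 -0.    1.16 -1.42]
units [-0.005  0.007  1.175] norm 1.175 turn -0.009
```

Emit:
{"method": "carry_out", "body": {
  "steps": [
    [0,0,0.35,0,0.06],
    [0,0,0.35,0,0.06],
    [0,0,0.25,0,0.06],
    [0,0,0.14,0,0.06],
    [0,0,0.08,0,0.06]
  ]
}}

```text
time_s: 4.68
eef_pos: [0.5245, -0.2893, 0.0038]
orientation: [-3.142, -0.0, 2.296]
contact_force: [0.1, -0.8, 0.6]
finger_gap: 0.0454
grip_force: 0.0
```

Emit:
{"method": "carry_out", "body": {
  "steps": [
    [0,0,0,0,-1],
    [0,0,0,0,-1],
    [0,0,0,0,-1],
    [0,0,0,0,-1],
    [0,0,0,0,-1]
  ]
}}

```text
time_s: 5.3
eef_pos: [0.5249, -0.2897, 0.005]
orientation: [3.141, 0.001, 2.296]
contact_force: [0.4, 1.9, 3.8]
finger_gap: 0.0196
grip_force: 31.5
```

Emit:
{"method": "carry_out", "body": {
  "steps": [
    [0,0,-0.1,0,-1],
    [0,0,-0.25,0,-1],
    [0,0,-0.35,0,-1],
    [0,0,-0.3,0,-1],
    [0,0,0,0,-1]
  ]
}}

```text
time_s: 5.92
eef_pos: [0.5261, -0.2906, 0.1075]
orientation: [3.141, 0.006, 2.296]
contact_force: [0.7, 0.3, -0.2]
finger_gap: 0.0195
grip_force: 31.0
```

```bash
python3 go.py .4735 -.067 .10 3.124; python3 - <<'E'
from h import *
im=bot.capture("top");a=cv2.resize(im[150:250,340:480],None,fx=5,fy=5)
cv2.imwrite("pics/g1.png",a[:,:,::-1])
E
```

```text
at [ 0.5261 -0.2906  0.1075] [3.141 0.006 2.296] t 5.92 gap 0.0195 grip 31.0 F [ 0.7  0.3 -0.2] q [-0.7   0.37  1.64  0.    1.13 -1.43]
units [2.022 1.09  0.075] norm 2.298 turn -1.581
```

View pics/g1.png

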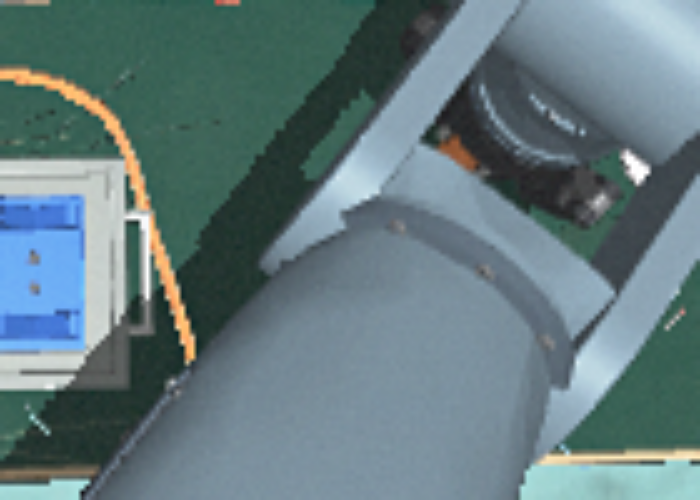

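The syringe is held, with its orange end visible at (460,155) in the crop. Next, carry it to the cradle.

Emit:
{"method": "carry_out", "body": {
  "steps": [
    [0.505,0.272,0,0,-1],
    [0.505,0.272,0,0,-1],
    [0.505,0.272,0,0,-1],
    [0.505,0.272,0,0,-1],
    [0,0,0,0,-1]
  ]
}}

```text
time_s: 6.6
eef_pos: [0.469, -0.062, 0.1023]
orientation: [-3.14, -0.005, 2.301]
contact_force: [1.0, -1.0, -1.5]
finger_gap: 0.0199
grip_force: 31.0
```

Emit:
{"method": "carry_out", "body": {
  "steps": [
    [0,0,0,-0.316,-1],
    [0,0,0,-0.316,-1],
    [0,0,0,-0.316,-1],
    [0,0,0,-0.316,-1],
    [0,0,0,-0.316,-1]
  ]
}}

```text
time_s: 7.22
eef_pos: [0.4714, -0.0668, 0.1032]
orientation: [3.141, -0.002, 3.128]
contact_force: [0.5, 0.7, -0.7]
finger_gap: 0.0197
grip_force: 31.0
```

Emit:
{"method": "carry_out", "body": {
  "steps": [
    [0,0,0,0,-1],
    [0,0,0,0,-1],
    [0,0,0,0,-1],
    [0,0,0,0,-1],
    [0,0,0,0,-1]
  ]
}}

```text
time_s: 7.85
eef_pos: [0.4719, -0.0659, 0.1043]
orientation: [-3.142, 0.0, 3.123]
contact_force: [-0.7, -0.4, -0.4]
finger_gap: 0.0195
grip_force: 31.0
```

```bash
python3 go.py .4735 -.067 .031 3.124; python3 - <<'E'
from h import *
im=bot.capture("side");u,v=proj([.4735,-.067,.06],"side")[0].astype(int);print(u,v)
a=im[v-50:v+50,u-65:u+65];im2=bot.capture("top");b=im2[165:245,320:424]
cv2.imwrite("pics/g2.png",np.hstack([cv2.resize(a,(390,300),interpolation=cv2.INTER_CUBIC),cv2.resize(b,(390,300),interpolation=cv2.INTER_CUBIC)])[:,:,::-1])
E
```

```text
at [ 0.4719 -0.0659  0.1043] [-3.142  0.     3.123] t 7.85 gap 0.0195 grip 31.0 F [-0.7 -0.4 -0.4] q [-0.39  0.12  1.96 -0.    1.06 -1.94]
units [-0.016 -0.011  0.733] norm 0.734 turn -0.002
331 184
```

View pics/g2.png

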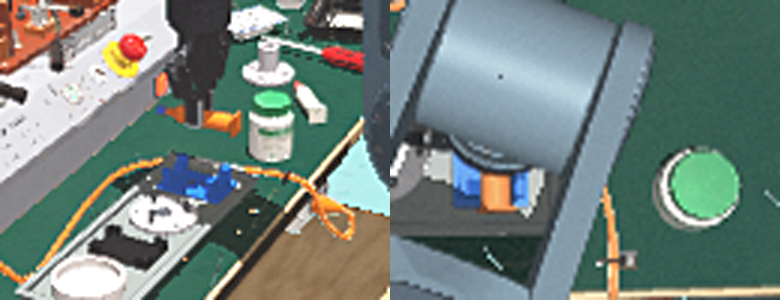

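The side view shows the syringe level over the cradle, and the top crop shows it in line with the V. Next, lower it.

Emit:
{"method": "carry_out", "body": {
  "steps": [
    [-0.016,-0.011,0.25,0,-1],
    [0,0,0.25,0,-1],
    [0,0,0.15,0,-1],
    [0,0,0.05,0,-1],
    [0,0,0.02,0,-1]
  ]
}}

```text
time_s: 8.57
eef_pos: [0.4732, -0.0662, 0.0329]
orientation: [3.14, -0.001, 3.124]
contact_force: [-5.4, 7.5, 17.3]
finger_gap: 0.0193
grip_force: 32.9
```

Emit:
{"method": "carry_out", "body": {
  "steps": [
    [0,0,0,0,-1],
    [0,0,0,0,-0.4],
    [0,0,0,0,-0.2],
    [0,0,0,0,0],
    [0,0,0,0,0]
  ]
}}

```text
time_s: 9.2
eef_pos: [0.4735, -0.0672, 0.0323]
orientation: [-3.142, 0.0, 3.123]
contact_force: [-0.6, 0.1, -0.3]
finger_gap: 0.0427
grip_force: 0.0
```

Emit:
{"method": "carry_out", "body": {
  "steps": [
    [0,0,-0.1,0,0],
    [0,0,-0.4,0,0],
    [0,0,-0.5,0,0],
    [0,0,-0.5,0,0],
    [0,0,0,0,0]
  ]
}}

```text
time_s: 9.82
eef_pos: [0.4765, -0.0682, 0.1876]
orientation: [-3.138, 0.009, 3.124]
contact_force: [-0.2, -0.5, 0.2]
finger_gap: 0.0426
grip_force: 0.0
```

```bash
python3 go.py .5485 .404 .17 2.186
```

```text
at [ 0.4765 -0.0682  0.1876] [-3.138  0.009  3.124] t 9.82 gap 0.0426 grip 0.0 F [-0.2 -0.5  0.2] q [-0.39  0.01  1.89 -0.    1.24 -1.94]
units [-0.635  4.734  0.176] norm 4.78 turn 1.791
```

Emit:
{"method": "carry_out", "body": {
  "steps": [
    [-0.079,0.592,0.02,0,0],
    [-0.079,0.592,0.02,0,0],
    [-0.079,0.592,0.02,0,0],
    [-0.079,0.592,0.02,0,0],
    [-0.079,0.592,0.02,0,0]
  ]
}}

```text
time_s: 10.45
eef_pos: [0.5178, 0.23, 0.1716]
orientation: [-3.141, -0.001, 3.123]
contact_force: [0.5, 0.2, 0.8]
finger_gap: 0.0429
grip_force: 0.0
```

Emit:
{"method": "carry_out", "body": {
  "steps": [
    [-0.079,0.592,0.02,0,0],
    [-0.079,0.592,0.02,0,0],
    [-0.079,0.592,0.02,0,0],
    [0,0,0,0.1,0],
    [0,0,0,0.2,0]
  ]
}}

```text
time_s: 11.08
eef_pos: [0.5442, 0.406, 0.1646]
orientation: [-3.14, -0.002, 2.965]
contact_force: [0.8, -0.3, 0.2]
finger_gap: 0.0427
grip_force: 0.0
```

Emit:
{"method": "carry_out", "body": {
  "steps": [
    [0,0,0,0.3,0],
    [0,0,0,0.3,0],
    [0,0,0,0.3,0],
    [0,0,0,0.3,0],
    [0,0,0,0.29,0]
  ]
}}

```text
time_s: 11.7
eef_pos: [0.5446, 0.405, 0.1652]
orientation: [-3.14, -0.0, 2.181]
contact_force: [0.3, 0.3, -0.0]
finger_gap: 0.0429
grip_force: 0.0
```

Emit:
{"method": "carry_out", "body": {
  "steps": [
    [0,0,0,0,0],
    [0,0,0,0,0],
    [0,0,0,0,0],
    [0,0,0,0,0],
    [0,0,0,0,0]
  ]
}}

```text
time_s: 12.32
eef_pos: [0.5452, 0.4053, 0.1663]
orientation: [3.142, -0.0, 2.187]
contact_force: [0.0, 0.6, -0.1]
finger_gap: 0.0427
grip_force: 0.0
```

```bash
python3 go.py .5486 .4039 .004 2.186;  python3 - <<'E'
from h import *
im=bot.capture("top");cv2.imwrite("pics/g3.png",cv2.resize(im[160:250,140:380],None,fx=3.3,fy=3.3,interpolation=cv2.INTER_CUBIC)[:,:,::-1])
print(lift([(200,152),(200,125)],0,"top"))
for g,z in(((.4735,-.067,3.12),.0265),):
    for d in bot.silhouettes("top","orange_syringe")[:2]:
        m=d["mask"];print(d["conf"],m.sum(),np.argwhere(m).mean(0));print(fit("orange_syringe",m,(g[0],g[1],1.55),z) if abs(np.argwhere(m).mean(0)[1]-346)<15 else "")
E
```

```text
at [0.5452 0.4053 0.1663] [ 3.142 -0.     2.187] t 12.32 gap 0.0427 grip 0.0 F [ 0.   0.6 -0.1] q [ 0.47  0.46  1.38  0.    1.3  -0.15]
units [-0.031  0.019  1.623] norm 1.623 turn 0.001
[[0.63652988 0.34408906 0.        ]
 [0.71530582 0.3443268  0.        ]]
```

View pics/g3.png

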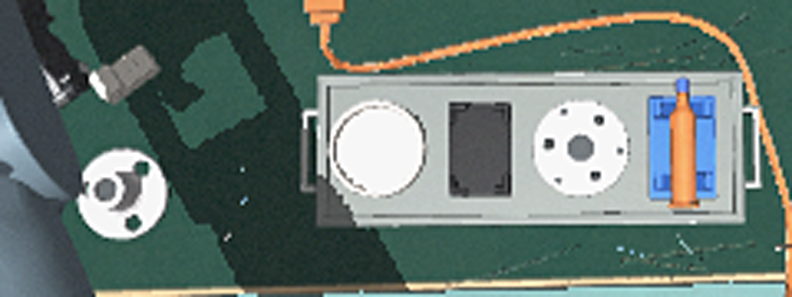

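The syringe lies straight in the V, with the cap at (682,85) and the end flange at (684,205) in the crop. Next, grasp the gauge.

Emit:
{"method": "carry_out", "body": {
  "steps": [
    [-0.031,0.019,0.45,0,0],
    [0,0,0.45,0,0],
    [0,0,0.4,0,0],
    [0,0,0.22,0,0],
    [0,0,0.09,0,0]
  ],
  "newtons": 40
}}

```text
time_s: 13.05
eef_pos: [0.5482, 0.4037, 0.0042]
orientation: [-3.14, -0.0, 2.186]
contact_force: [-0.6, 0.5, 1.3]
finger_gap: 0.0425
grip_force: 0.0
```

Emit:
{"method": "carry_out", "body": {
  "steps": [
    [0,0,0,0,0],
    [0,0,0,0,-1],
    [0,0,0,0,-1],
    [0,0,0,0,-1],
    [0,0,0,0,-1]
  ]
}}

```text
time_s: 13.68
eef_pos: [0.5499, 0.4046, 0.0074]
orientation: [3.138, 0.0, 2.186]
contact_force: [0.1, 0.3, 6.4]
finger_gap: 0.023
grip_force: 40.1
```

Emit:
{"method": "carry_out", "body": {
  "steps": [
    [0,0,-0.1,0,-1],
    [0,0,-0.25,0,-1],
    [0,0,-0.45,0,-1],
    [0,0,-0.4,0,-1],
    [0,0,0,0,-1]
  ]
}}

```text
time_s: 14.3
eef_pos: [0.551, 0.4052, 0.1305]
orientation: [3.133, 0.001, 2.186]
contact_force: [0.1, 0.1, -1.3]
finger_gap: 0.0231
grip_force: 39.5
```

```bash
python3 go.py .4758 .1045 .10 3.125
```

```text
at [0.551  0.4052 0.1305] [3.133e+00 1.000e-03 2.186e+00] t 14.3 gap 0.0231 grip 39.5 F [ 0.1  0.1 -1.3] q [ 0.46  0.51  1.4   0.    1.23 -0.15]
units [-2.021 -2.351  0.305] norm 3.115 turn -1.793
```

Emit:
{"method": "carry_out", "body": {
  "steps": [
    [-0.339,-0.3945,0,0,-1],
    [-0.339,-0.3945,0,0,-1],
    [-0.339,-0.3945,0,0,-1],
    [-0.339,-0.3945,0,0,-1],
    [-0.339,-0.3945,0,0,-1]
  ]
}}

```text
time_s: 14.92
eef_pos: [0.4837, 0.1501, 0.1242]
orientation: [-3.14, -0.001, 2.186]
contact_force: [1.1, -0.1, -1.1]
finger_gap: 0.0234
grip_force: 39.6
```

Emit:
{"method": "carry_out", "body": {
  "steps": [
    [-0.339,-0.3945,0,0,-1],
    [0,0,0,-0.3,-1],
    [0,0,0,-0.3,-1],
    [0,0,0,-0.3,-1],
    [0,0,0,-0.3,-1]
  ]
}}

```text
time_s: 15.55
eef_pos: [0.4716, 0.1011, 0.1243]
orientation: [-3.141, -0.002, 2.819]
contact_force: [0.1, 1.5, -1.3]
finger_gap: 0.0233
grip_force: 39.7
```

Emit:
{"method": "carry_out", "body": {
  "steps": [
    [0,0,0,-0.3,-1],
    [0,0,0,-0.293,-1],
    [0,0,0,0,-1],
    [0,0,0,0,-1],
    [0,0,0,0,-1]
  ]
}}

```text
time_s: 16.18
eef_pos: [0.4725, 0.1012, 0.1251]
orientation: [-3.142, -0.0, 3.123]
contact_force: [0.3, 0.8, -1.1]
finger_gap: 0.0228
grip_force: 39.7
```

```bash
python3 go.py .475 .1026 .028 3.125; python3 - <<'E'
from h import *
im=bot.capture("side");u,v=proj([.4735,.105,.08],"side")[0].astype(int)
cv2.imwrite("pics/g4.png",cv2.resize(im[v-60:v+60,u-80:u+80],None,fx=4,fy=4,interpolation=cv2.INTER_CUBIC)[:,:,::-1])
E
```

```text
at [0.4725 0.1012 0.1251] [-3.142 -0.     3.123] t 16.18 gap 0.0228 grip 39.7 F [ 0.3  0.8 -1.1] q [-0.04  0.1   1.93 -0.    1.11 -1.59]
units [-0.025  0.015  0.971] norm 0.971 turn -0.003
```

View pics/g4.png

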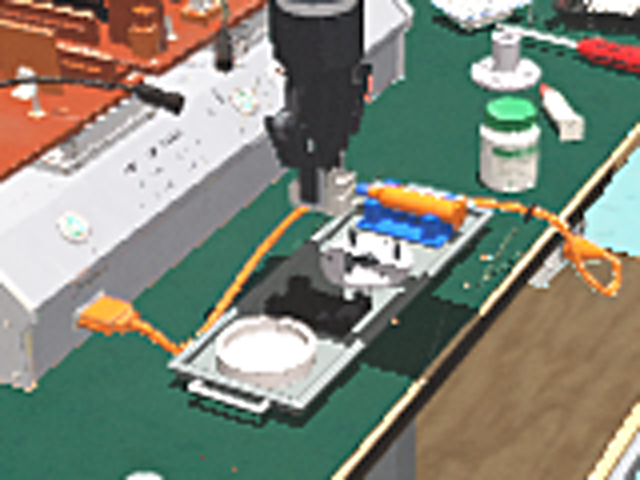

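The gauge is held level at about (325,190) in the crop, and the syringe is seated in the cradle at (410,200). Next, lower the gauge into the pocket.

Emit:
{"method": "carry_out", "body": {
  "steps": [
    [-0.025,0.015,0.35,0,-1],
    [0,0,0.3,0,-1],
    [0,0,0.2,0,-1],
    [0,0,0.08,0,-1],
    [0,0,0.03,0,-1]
  ]
}}

```text
time_s: 16.85
eef_pos: [0.4754, 0.1026, 0.0293]
orientation: [3.142, -0.0, 3.125]
contact_force: [-0.7, -0.0, -0.5]
finger_gap: 0.0233
grip_force: 39.7
```

Emit:
{"method": "carry_out", "body": {
  "steps": [
    [0,0,0.02,0,-1],
    [0,0,0,0,-0.3],
    [0,0,0,0,-0.15],
    [0,0,0,0,-0.1],
    [0,0,0,0,-0.1]
  ]
}}

```text
time_s: 17.48
eef_pos: [0.4754, 0.1026, 0.0274]
orientation: [-3.142, 0.0, 3.125]
contact_force: [-0.7, -0.0, 0.2]
finger_gap: 0.0381
grip_force: 0.0
```

Emit:
{"method": "carry_out", "body": {
  "steps": [
    [0,0,-0.1,0,-0.1],
    [0,0,-0.4,0,-0.1],
    [0,0,-0.5,0,-0.1],
    [0,0,-0.5,0,-0.1],
    [0,0,0,0,-0.1]
  ]
}}

```text
time_s: 18.1
eef_pos: [0.4785, 0.1026, 0.1826]
orientation: [-3.141, 0.01, 3.125]
contact_force: [0.6, -0.1, 0.8]
finger_gap: 0.0383
grip_force: 0.0
```

```bash
python3 go.py .4376 -.2129 .17 3.14
```

```text
at [0.4785 0.1026 0.1826] [-3.141  0.01   3.125] t 18.1 gap 0.0383 grip 0.0 F [ 0.6 -0.1  0.8] q [-0.03  0.03  1.87  0.    1.23 -1.59]
units [ 0.357 -3.162  0.126] norm 3.184 turn -0.028
```

```bash
python3 - <<'E'
from h import *
im=bot.capture("top")
for q in("top","side"):
    if q=="side": bot.capture("side")
    d=bot.silhouettes(q,"primer_jar");print(q,[(round(e["conf"],2),e["mask"].sum()) for e in d])
    for e in d[:2]:
        c=np.argwhere(e["mask"]).mean(0)[::-1]
        if np.hypot(*(c-proj([.438,-.213,.04],q)[0]))<15: print(fit("primer_jar",e["mask"],(.438,-.213,0),0,q))
    print([(np.round(e["at"],3),e["conf"]) for e in bot.spot_point(q,"primer_jar")][:3])
h=cv2.cvtColor(im,cv2.COLOR_RGB2HSV);g=cv2.inRange(h,(50,100,80),(85,255,255));g[:200]=0;g[230:]=0;g[:,:388]=0;g[:,418:]=0
ys,xs=np.nonzero(g);(c,r)=cv2.minEnclosingCircle(np.c_[xs,ys].astype(np.float32));print(len(xs),c,r,lift((xs.mean(),ys.mean()),.077,"top"))
cv2.imwrite("pics/g5.png",cv2.resize(im[160:250,230:430],None,fx=4,fy=4,interpolation=cv2.INTER_CUBIC)[:,:,::-1])
E
```

```text
top [(0.68, np.int64(361))]
([0.4385, -0.2117, 0.0781], 0.147)
[(array([ 0.438, -0.21 , -0.003]), 0.6), (array([0.45 , 0.407, 0.003]), 0.57)]
side [(0.64, np.int64(276))]
([0.4389, -0.2071, -0.0123], 0.18)
[(array([ 0.437, -0.213,  0.001]), 0.72)]
691 (402.5, 214.5) 20.506195068359375 [[ 0.43728058 -0.21439626  0.077     ]]
```

View pics/g5.png

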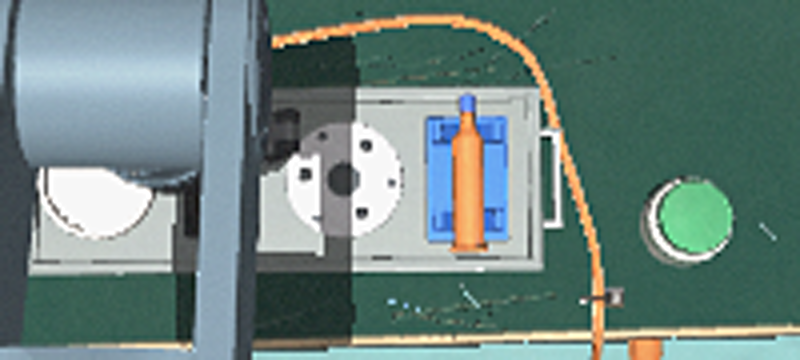

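The jar's cap is at (695,215) in the crop and the fits agree on about (0.438, -0.211). The arm hides the pocket. Next, move to the jar.

Emit:
{"method": "carry_out", "body": {
  "steps": [
    [0.059,-0.524,0,0,1],
    [0.059,-0.524,0,0,1],
    [0.059,-0.524,0,0,1],
    [0.059,-0.524,0,0,1],
    [0.059,-0.524,0,0,1]
  ],
  "newtons": 40
}}

```text
time_s: 19.02
eef_pos: [0.4404, -0.1601, 0.1763]
orientation: [3.14, -0.001, 3.125]
contact_force: [0.5, -0.4, 0.6]
finger_gap: 0.0855
grip_force: 0.0
```

Emit:
{"method": "carry_out", "body": {
  "steps": [
    [0.059,-0.524,0,0,1],
    [0,0,0,0,1],
    [0,0,0,0,1],
    [0,0,0,0,1],
    [0,0,0,0,1]
  ]
}}

```text
time_s: 19.65
eef_pos: [0.4348, -0.21, 0.1772]
orientation: [3.141, -0.0, 3.127]
contact_force: [-0.1, -0.3, -0.3]
finger_gap: 0.0855
grip_force: 0.0
```

```bash
python3 go.py .438 -.211 .03 3.125;python3 - <<'E'
from h import *
im=bot.capture("top");cv2.imwrite("pics/g6.png",cv2.resize(im[160:250,230:430],None,fx=4,fy=4,interpolation=cv2.INTER_CUBIC)[:,:,::-1])
E
```

```text
at [ 0.4348 -0.21    0.1772] [ 3.141 -0.     3.127] t 19.65 gap 0.0855 grip 0.0 F [-0.1 -0.3 -0.3] q [-0.7   0.03  1.89  0.    1.22 -2.25]
units [-0.032 -0.01   1.472] norm 1.472 turn 0.004
```

View pics/g6.png

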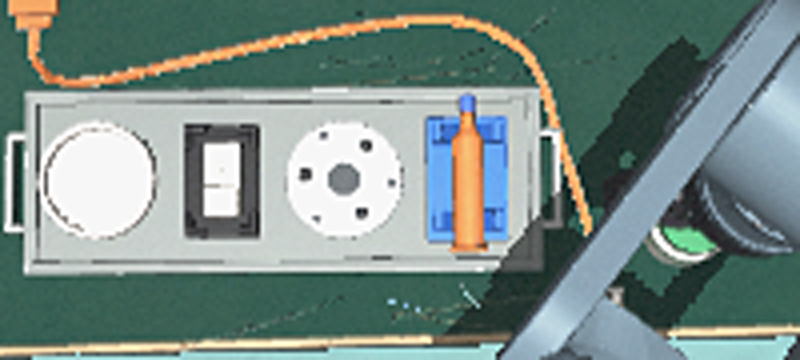

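The gauge sits centred in the pocket at (222,180) in the crop. Next, take the jar.

Emit:
{"method": "carry_out", "body": {
  "steps": [
    [-0.032,-0.01,0.4,0,1],
    [0,0,0.4,0,1],
    [0,0,0.35,0,1],
    [0,0,0.22,0,1],
    [0,0,0.1,0,1]
  ]
}}

```text
time_s: 20.32
eef_pos: [0.4373, -0.2112, 0.0291]
orientation: [3.14, -0.002, 3.126]
contact_force: [0.8, 0.2, 1.0]
finger_gap: 0.0853
grip_force: 0.0
```

Emit:
{"method": "carry_out", "body": {
  "steps": [
    [0,0,0,0,1],
    [0,0,0,0,0.4],
    [0,0,0,0,0.2],
    [0,0,0,0,-1],
    [0,0,0,0,-1]
  ]
}}

```text
time_s: 20.95
eef_pos: [0.4386, -0.2129, 0.0317]
orientation: [-3.14, 0.002, 3.125]
contact_force: [-1.1, 0.4, 4.8]
finger_gap: 0.0544
grip_force: 41.5
```

Emit:
{"method": "carry_out", "body": {
  "steps": [
    [0,0,0,0,-1],
    [0,0,-0.15,0,-1],
    [0,0,-0.3,0,-1],
    [0,0,-0.45,0,-1],
    [0,0,-0.3,0,-1]
  ]
}}

```text
time_s: 21.58
eef_pos: [0.4383, -0.2126, 0.1533]
orientation: [-3.14, 0.002, 3.125]
contact_force: [0.6, 0.1, -2.1]
finger_gap: 0.0541
grip_force: 43.6
```

```bash
python3 go.py .4785 .188 .15 3.125
```

```text
at [ 0.4383 -0.2126  0.1533] [-3.140e+00  2.000e-03  3.125e+00] t 21.57 gap 0.0541 grip 43.6 F [ 0.6  0.1 -2.1] q [-0.7   0.07  1.9   0.    1.17 -2.25]
units [-0.335  4.012  0.033] norm 4.026 turn 0.0
```

Emit:
{"method": "carry_out", "body": {
  "steps": [
    [-0.042,0.25,0,0,-1],
    [-0.042,0.5,0,0,-1],
    [-0.042,0.55,0,0,-1],
    [-0.042,0.55,0,0,-1],
    [-0.042,0.55,0,0,-1]
  ]
}}

```text
time_s: 22.2
eef_pos: [0.4628, 0.0291, 0.1514]
orientation: [-3.141, 0.002, 3.125]
contact_force: [1.2, -0.9, -3.0]
finger_gap: 0.0543
grip_force: 43.5
```

Emit:
{"method": "carry_out", "body": {
  "steps": [
    [-0.042,0.55,0,0,-1],
    [-0.042,0.5,0,0,-1],
    [-0.042,0.4,0,0,-1],
    [0,0.162,0,0,-1],
    [0,0,0,0,-1]
  ]
}}

```text
time_s: 22.82
eef_pos: [0.4778, 0.1888, 0.1507]
orientation: [-3.141, 0.0, 3.127]
contact_force: [-1.6, -0.9, -2.2]
finger_gap: 0.0542
grip_force: 43.6
```

Emit:
{"method": "carry_out", "body": {
  "steps": [
    [0,0,0,0,-1],
    [0,0,0,0,-1],
    [0,0,0,0,-1],
    [0,0,0,0,-1],
    [0,0,0,0,-1]
  ]
}}

```text
time_s: 23.45
eef_pos: [0.4781, 0.1882, 0.1503]
orientation: [-3.142, -0.0, 3.125]
contact_force: [-0.3, -0.2, -2.4]
finger_gap: 0.0544
grip_force: 43.6
```

```bash
python3 go.py .4785 .188 .051 3.125;python3 - <<'E'
from h import *
im=bot.capture("side");u,v=proj([.4785,.188,.09],"side")[0].astype(int)
cv2.imwrite("pics/g7.png",cv2.resize(im[v-60:v+60,u-80:u+80],None,fx=4,fy=4,interpolation=cv2.INTER_CUBIC)[:,:,::-1])
E
```

```text
at [0.4781 0.1882 0.1503] [-3.142 -0.     3.125] t 23.45 gap 0.0544 grip 43.6 F [-0.3 -0.2 -2.4] q [ 0.14  0.14  1.83 -0.    1.17 -1.41]
units [-0.004 -0.002  0.993] norm 0.993 turn -0.001
```

View pics/g7.png

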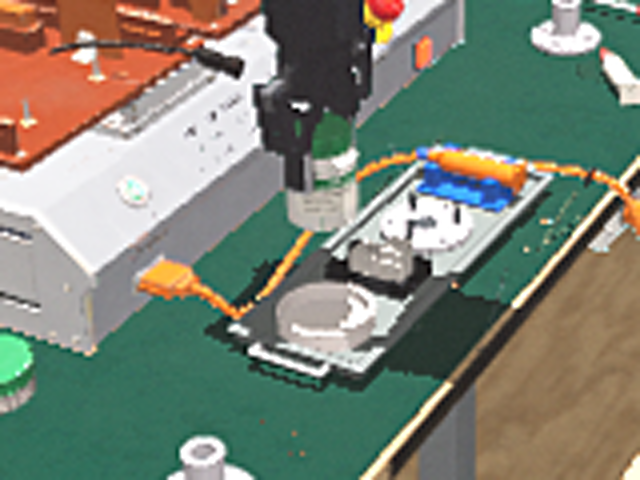

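The jar hangs upright above the well. Next, lower it and release.

Emit:
{"method": "carry_out", "body": {
  "steps": [
    [0,0,0.35,0,-1],
    [0,0,0.3,0,-1],
    [0,0,0.2,0,-1],
    [0,0,0.09,0,-1],
    [0,0,0.04,0,-1]
  ]
}}

```text
time_s: 24.12
eef_pos: [0.4782, 0.1884, 0.0522]
orientation: [-3.142, -0.0, 3.125]
contact_force: [-0.1, 0.2, -2.5]
finger_gap: 0.054
grip_force: 43.6
```

Emit:
{"method": "carry_out", "body": {
  "steps": [
    [0,0,0.02,0,-1],
    [0,0,0,0,-1],
    [0,0,0,0,0.5],
    [0,0,0,0,0.75],
    [0,0,0,0,0.75]
  ]
}}

```text
time_s: 24.75
eef_pos: [0.4784, 0.1884, 0.0507]
orientation: [3.141, 0.001, 3.125]
contact_force: [0.2, 1.4, -0.4]
finger_gap: 0.0748
grip_force: 0.0
```

Emit:
{"method": "carry_out", "body": {
  "steps": [
    [0,0,-0.1,0,0.75],
    [0,0,-0.4,0,0.75],
    [0,0,-0.5,0,0.75],
    [0,0,-0.3,0,0.75],
    [0,0,0,0,0.75]
  ]
}}

```text
time_s: 25.38
eef_pos: [0.4802, 0.1888, 0.184]
orientation: [3.141, 0.007, 3.125]
contact_force: [0.7, -0.3, 0.3]
finger_gap: 0.0748
grip_force: 0.0
```

```bash
python3 go.py .4486 .4075 .15 2.465
```

```text
at [0.4802 0.1888 0.184 ] [3.141 0.007 3.125] t 25.38 gap 0.0748 grip 0.0 F [ 0.7 -0.3  0.3] q [ 0.14  0.09  1.81 -0.    1.24 -1.41]
units [0.352 2.182 0.34 ] norm 2.236 turn 1.261
```

Emit:
{"method": "carry_out", "body": {
  "steps": [
    [0.088,0.5455,0,0,0.4],
    [0.088,0.5455,0,0,0.4],
    [0.088,0.5455,0,0,0.4],
    [0.088,0.5455,0,0,0.4],
    [0,0,0,0,0.4]
  ],
  "newtons": 60
}}

```text
time_s: 26.0
eef_pos: [0.4445, 0.41, 0.1788]
orientation: [-3.141, -0.002, 3.13]
contact_force: [0.3, -0.9, 0.4]
finger_gap: 0.0601
grip_force: 0.0
```

Emit:
{"method": "carry_out", "body": {
  "steps": [
    [0,0,0.06,0.32,0.4],
    [0,0,0.06,0.32,0.4],
    [0,0,0.06,0.32,0.4],
    [0,0,0.06,0.3,0.4],
    [0,0,0,0,0.4]
  ]
}}

```text
time_s: 26.62
eef_pos: [0.4459, 0.4058, 0.1548]
orientation: [-3.139, -0.001, 2.466]
contact_force: [-0.2, 0.2, 0.1]
finger_gap: 0.0597
grip_force: 0.0
```

```bash
python3 go.py .4486 .4075 .032 2.465;python3 - <<'E'
from h import *
im=bot.capture("top");cv2.imwrite("pics/g8.png",cv2.resize(im[160:250,140:380],None,fx=3.3,fy=3.3,interpolation=cv2.INTER_CUBIC)[:,:,::-1])
E
```

```text
at [0.4459 0.4058 0.1548] [-3.139e+00 -1.000e-03  2.466e+00] t 26.62 gap 0.0597 grip 0.0 F [-0.2  0.2  0.1] q [ 0.54  0.32  1.6  -0.    1.23 -0.35]
units [-0.01   0.031  1.228] norm 1.229 turn 0.002
```

View pics/g8.png

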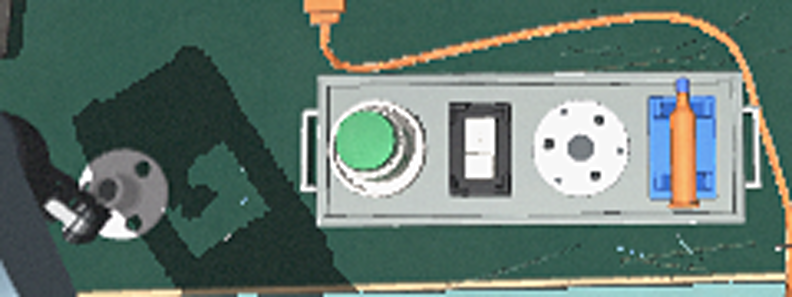

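The jar stands in the well, with its cap at (365,140) in the crop. The flange is undisturbed at (122,193). Next, grasp the flange's hub.

Emit:
{"method": "carry_out", "body": {
  "steps": [
    [-0.01,0.031,0.4,0,0.4],
    [0,0,0.35,0,0.4],
    [0,0,0.28,0,0.4],
    [0,0,0.13,0,0.4],
    [0,0,0.06,0,0.4]
  ]
}}

```text
time_s: 27.3
eef_pos: [0.4493, 0.4088, 0.034]
orientation: [-3.141, -0.0, 2.466]
contact_force: [-0.8, -0.0, 0.3]
finger_gap: 0.06
grip_force: 0.0
```

Emit:
{"method": "carry_out", "body": {
  "steps": [
    [0,0,0,0,0.4],
    [0,0,0,0,-0.1],
    [0,0,0,0,-1],
    [0,0,0,0,-1],
    [0,0,0,0,-1]
  ]
}}

```text
time_s: 27.92
eef_pos: [0.4498, 0.4093, 0.0357]
orientation: [3.14, 0.001, 2.466]
contact_force: [-2.1, -1.1, 6.6]
finger_gap: 0.0275
grip_force: 58.9
```

Emit:
{"method": "carry_out", "body": {
  "steps": [
    [0,0,0,0,-1],
    [0,0,-0.2,0,-1],
    [0,0,-0.4,0,-1],
    [0,0,-0.4,0,-1],
    [0,0,-0.2,0,-1]
  ]
}}

```text
time_s: 28.55
eef_pos: [0.4504, 0.4097, 0.1579]
orientation: [3.137, 0.002, 2.465]
contact_force: [-0.1, -0.7, -2.3]
finger_gap: 0.0276
grip_force: 59.6
```

```bash
python3 go.py .4757 .018 .15 2.51
```

```text
at [0.4504 0.4097 0.1579] [3.137e+00 2.000e-03 2.465e+00] t 28.55 gap 0.0276 grip 59.6 F [-0.1 -0.7 -2.3] q [ 0.54  0.32  1.59  0.    1.23 -0.35]
units [-2.649 -2.897  0.079] norm 3.926 turn -0.085
```

Emit:
{"method": "carry_out", "body": {
  "steps": [
    [-0.331,-0.362,-0.06,0,-1],
    [-0.331,-0.362,-0.06,0,-1],
    [-0.331,-0.362,-0.06,0,-1],
    [-0.331,-0.362,-0.06,0,-1],
    [-0.331,-0.362,0,0,-1]
  ]
}}

```text
time_s: 29.18
eef_pos: [0.4649, 0.1627, 0.1787]
orientation: [3.141, 0.001, 2.466]
contact_force: [0.5, 0.2, -2.2]
finger_gap: 0.0277
grip_force: 59.7
```

Emit:
{"method": "carry_out", "body": {
  "steps": [
    [-0.331,-0.362,0,0,-1],
    [-0.331,-0.362,0,0,-1],
    [-0.331,-0.362,0,0,-1],
    [0,0,0,-0.085,-1],
    [0,0,0,0,-1]
  ]
}}

```text
time_s: 29.8
eef_pos: [0.474, 0.0168, 0.1781]
orientation: [-3.141, -0.001, 2.508]
contact_force: [-0.9, 0.4, -1.3]
finger_gap: 0.0274
grip_force: 59.8
```

Emit:
{"method": "carry_out", "body": {
  "steps": [
    [0,0,0,0,-1],
    [0,0,0.2,0,-1],
    [0,0,0.25,0,-1],
    [0,0,0.1,0,-1],
    [0,0,0,0,-1]
  ]
}}

```text
time_s: 30.42
eef_pos: [0.474, 0.0179, 0.1228]
orientation: [-3.141, -0.001, 2.51]
contact_force: [0.7, 0.1, -2.1]
finger_gap: 0.0271
grip_force: 59.9
```

Emit:
{"method": "carry_out", "body": {
  "steps": [
    [0,0,0,0,-1],
    [0,0,0,0,-1],
    [0,0,0,0,-1],
    [0,0,0,0,-1],
    [0,0,0,0,-1]
  ]
}}

```text
time_s: 31.05
eef_pos: [0.4745, 0.0173, 0.1234]
orientation: [3.142, 0.0, 2.51]
contact_force: [0.7, -0.4, -2.5]
finger_gap: 0.0279
grip_force: 59.8
```

```bash
python3 go.py .4757 .018 .058 2.51;python3 - <<'E'
from h import *
im=bot.capture("side");u,v=proj([.4757,.018,.08],"side")[0].astype(int)
p=proj([[.4757+.027*np.cos(a),.018+.027*np.sin(a),.105] for a in np.radians([84,-36,204])],"side");print(np.round((p-[u-45,v-38])*7))
T=bot.capture("top")
cv2.imwrite("pics/g9.png",cv2.resize(im[v-38:v+38,u-45:u+45],None,fx=7,fy=7,interpolation=cv2.INTER_CUBIC)[:,:,::-1])
E
```

```text
at [0.4745 0.0173 0.1234] [3.142 0.    2.51 ] t 31.05 gap 0.0279 grip 59.8 F [ 0.7 -0.4 -2.5] q [-0.21  0.09  1.95 -0.    1.1  -1.15]
units [-0.006  0.013  0.654] norm 0.654 turn -0.0
[[287. 247.]
 [294. 202.]
 [372. 226.]]
```

View pics/g9.png

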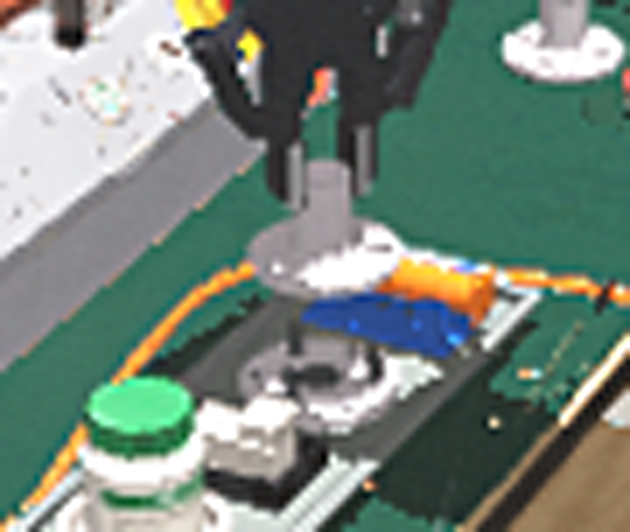

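The flange hangs level and is centred over the studs at (295,330) and (372,355) in the crop. Next, lower it and watch the force.

Emit:
{"method": "carry_out", "body": {
  "steps": [
    [-0.006,0.013,0.2,0,-1],
    [0,0,0.15,0,-1],
    [0,0,0.07,0,-1],
    [0,0,0,0,-1],
    [0,0,0,0,-1]
  ]
}}

```text
time_s: 31.78
eef_pos: [0.4761, 0.0179, 0.0817]
orientation: [3.141, 0.001, 2.51]
contact_force: [-0.6, 0.0, -1.5]
finger_gap: 0.0275
grip_force: 59.9
```

Emit:
{"method": "carry_out", "body": {
  "steps": [
    [0,0,0.02,0,-1],
    [0,0,0.02,0,-1],
    [0,0,0.02,0,-1],
    [0,0,0.02,0,-1],
    [0,0,0,0,-1]
  ]
}}

```text
time_s: 32.4
eef_pos: [0.4755, 0.0181, 0.073]
orientation: [-3.141, -0.0, 2.51]
contact_force: [0.4, 0.9, -1.7]
finger_gap: 0.0277
grip_force: 59.9
```

```bash
python3 go.py .4757 .018 .058 2.51
```

```text
at [0.4755 0.0181 0.073 ] [-3.141 -0.     2.51 ] t 32.4 gap 0.0277 grip 59.9 F [ 0.4  0.9 -1.7] q [-0.21  0.18  1.97  0.    0.99 -1.15]
units [-0.002  0.001  0.15 ] norm 0.15 turn -0.0
```

No contact so far, and the underside is already below the stud tips. Continuing down.

Emit:
{"method": "carry_out", "body": {
  "steps": [
    [0,0,0.03,0,-1],
    [0,0,0.03,0,-1],
    [0,0,0.03,0,-1],
    [0,0,0,0,-1],
    [0,0,0,0,-1]
  ]
}}

```text
time_s: 33.02
eef_pos: [0.4758, 0.018, 0.0643]
orientation: [3.142, 0.0, 2.51]
contact_force: [0.2, -1.1, -1.7]
finger_gap: 0.0275
grip_force: 59.9
```

Emit:
{"method": "carry_out", "body": {
  "steps": [
    [0,0,0.02,0,-1],
    [0,0,0.02,0,-1],
    [0,0,0.015,0,-1],
    [0,0,0,0,-1],
    [0,0,0,0,-1]
  ]
}}

```text
time_s: 33.65
eef_pos: [0.4757, 0.018, 0.0588]
orientation: [-3.142, 0.0, 2.51]
contact_force: [0.8, 0.2, -2.7]
finger_gap: 0.0276
grip_force: 59.9
```

Emit:
{"method": "carry_out", "body": {
  "steps": [
    [0,0,0.012,0,-1],
    [0,0,0,0,-1],
    [0,0,0,0,0],
    [0,0,0,0,0.2],
    [0,0,0,0,0.2]
  ]
}}

```text
time_s: 34.28
eef_pos: [0.4758, 0.018, 0.0577]
orientation: [3.142, 0.0, 2.51]
contact_force: [-0.8, 0.1, -0.6]
finger_gap: 0.0513
grip_force: 0.0
```

Emit:
{"method": "carry_out", "body": {
  "steps": [
    [0,0,-0.1,0,0.2],
    [0,0,-0.3,0,0.2],
    [0,0,-0.5,0,0.2],
    [0,0,-0.5,0,0.2],
    [0,0,0,0,0.2]
  ]
}}

```text
time_s: 34.9
eef_pos: [0.4788, 0.0175, 0.2029]
orientation: [3.138, 0.009, 2.51]
contact_force: [0.2, 0.0, -0.9]
finger_gap: 0.0513
grip_force: 0.0
```

Emit:
{"method": "carry_out", "body": {
  "steps": [
    [-0.331,-0.45,0,0,0.2],
    [-0.331,-0.45,0,0,0.2],
    [-0.331,-0.45,0,0,0.2],
    [-0.331,-0.45,0,0,0.2],
    [-0.331,-0.45,0,0,0.2]
  ]
}}

```text
time_s: 35.52
eef_pos: [0.4758, -0.2628, 0.1971]
orientation: [3.141, -0.001, 2.51]
contact_force: [1.9, -0.3, 0.6]
finger_gap: 0.0516
grip_force: 0.0
```

Emit:
{"method": "carry_out", "body": {
  "steps": [
    [0,0,0,0,0.2],
    [0,0,0,0,0.2],
    [0,0,0,0,0.2],
    [0,0,0,0,0.2],
    [0,0,0,0,0.2]
  ]
}}

```text
time_s: 36.15
eef_pos: [0.4766, -0.2605, 0.1978]
orientation: [-3.142, 0.0, 2.511]
contact_force: [0.9, 0.2, -0.0]
finger_gap: 0.0511
grip_force: 0.0
```

```bash
python3 go.py .4757 .018 .2 2.51;python3 - <<'E'
from h import *
T=bot.capture("top");S=bot.capture("side");u,v=proj([.4757,.06,.05],"side")[0].astype(int)
a=cv2.resize(T[165:245,225:375],(750,400),interpolation=cv2.INTER_CUBIC)
b=cv2.resize(S[v-20:v+20,u-75:u+75],(750,200),interpolation=cv2.INTER_CUBIC)
cv2.imwrite("pics/gA.png",np.vstack([a,b])[:,:,::-1])
for d in bot.silhouettes("top","flange_three")[:2]:
    m=d["mask"];c=np.argwhere(m).mean(0)
    if abs(c[1]-316)<12:
        for z in(.022,.03,.04): print(z,fit("flange_three",m,(.4757,.018,0),z))
print([(np.round(e["at"],3),e["conf"]) for q in("top","side") for e in bot.spot_point(q,"flange_three")][:4])
E
```

```text
at [ 0.4766 -0.2605  0.1978] [-3.142  0.     2.511] t 36.15 gap 0.0511 grip 0.0 F [ 0.9  0.2 -0. ] q [-0.72  0.14  1.72  0.    1.28 -1.66]
units [ 1.649  2.244 -0.022] norm 2.785 turn 0.002
0.022 ([0.4744, 0.0164, 0.2157], 0.098)
0.03 ([0.4734, 0.0164, 0.0578], 0.098)
0.04 ([0.4724, 0.0162, 0.0658], 0.103)
[(array([0.476, 0.016, 0.025]), 0.93), (array([0.474, 0.018, 0.024]), 0.75)]
```

View pics/gA.png

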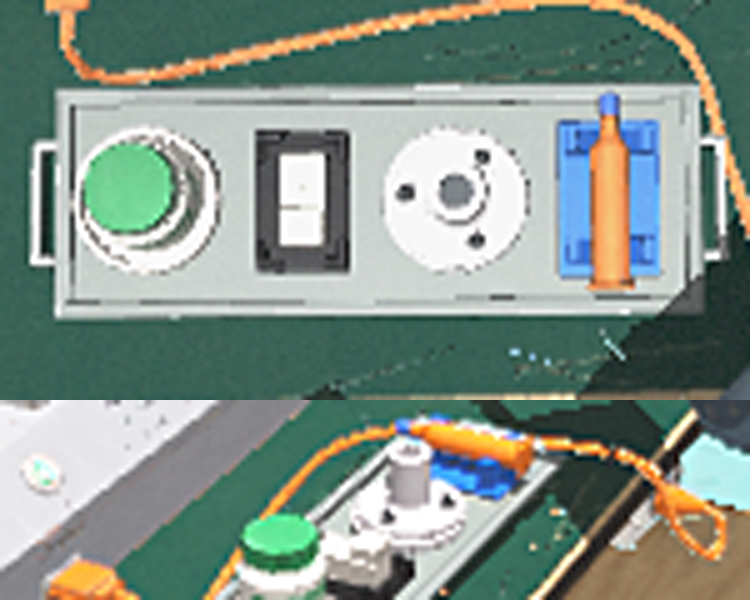

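All four parts are in place, with the studs showing in the flange holes at (483,157), (405,192) and (477,240). One last check before handing in: where the syringe sits along the V.

```bash
python3 - <<'E'
from h import *
print(lift([(347,222.5),(347,184)],.039,"top"))
for d in bot.silhouettes("top","orange_syringe")[:1]: print(fit("orange_syringe",d["mask"],(.4735,-.067,1.55),.0265))
for d in bot.silhouettes("top","cradle")[:1]: print(d["mask"].sum(),np.argwhere(d["mask"]).mean(0))
E
```

```text
[[ 0.42161508 -0.06608625  0.039     ]
 [ 0.52689491 -0.0694868   0.039     ]]
([0.4736, -0.0668, 1.5347], 0.145)
357 [203.85714286 346.14005602]
```

The syringe's centre is at (0.4736, -0.0668), which matches the cradle's middle.

```bash
python3 -c "
from plant import bot
print(bot.close_job())"
```

```text
the job is handed in; nothing more can be done
None
```

The caddy is made up and handed in at about 36 s: orange syringe in the cradle, gauge block in its pocket, primer jar upright in the well and the three-hole flange down on its studs, with the four-hole flange and white syringe never picked up.

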